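# Put the spice jars away in the pop-out caddy

### The job

Clear the way and put the spices away: slide the butter dish along the worktop, without lifting or toppling it, until it stands wholly on the round blue mat; then press the orange button so the caddy's tray pops out, and stand every spice jar left out on the open worktop (three or four of them, green or grey-white caps; the jars kept in the far right corner stay there) upright in the tray. Finally push the tray fully home, without slamming it, until it clicks and stays shut, and leave the timer and the food tin where they are.

Things in the scene. Friction and masses are not known exactly. Their poses are not given: they have to be found in the camera images.
- caddy: spice caddy, a grey box fixed to the worktop, 144 mm high, with a wooden pop-out tray front; origin on the worktop under the middle of the closed front's outer face; x axis back into the caddy, y to the left seen from the front. Its body runs x 0 to 175 mm and y -195 to +150 mm (y -195 to -150 is the dark latch column). Inside it leaves 118 mm above the tray floor for what stands there
- tray_floor (a point): centre of the tray's floor (top face, 14 mm above the worktop); moves with the tray; axes as the caddy's. The tray is a white open drawer, inside 124 mm (x) by 272 mm (y), side and back walls 38 mm above the floor; its wooden front is 15 mm thick, 298 mm wide, its top edge 144 mm above the worktop, its outer face 77 mm to -x of this point
- tray_push (a point): middle of the aluminium push plate (80 x 34 mm) on the outer face of the tray's wooden front, 118 mm above the worktop; moves with the tray; same axes (x is the direction to push the tray home)
- tray (a joint): how far the tray is out, m: 0 = latched shut, 0.14 = fully popped out towards the robot side. A spring (about 5 N shut, 2 N open) drives it out when released; pushed in to about -0.003 (up to -0.004) a catch clicks and it rests at 0; pushing it past the catch takes about 10 to 12 N
- release_top (a point): centre of the top of the round orange release button (32 mm diameter, stands 14 mm proud) on top of the dark column at the caddy's right-hand end (seen from the front); 158 mm above the worktop; press straight down
- release (a joint): travel of the release button, m: 0 up, 0.008 fully down (about 5 N, springs back); the tray is let go within that travel
- dish_centre (a point): covered round butter dish, white ceramic with a thin blue band and a small blue knob, 110 mm diameter at its foot rim (up to 17 mm high), 103 mm above that, lid 45 mm high and knob top 61 mm; 0.55 kg; the point is on its axis 30 mm above its foot; z axis up. It stands in the way of the tray at the start
- mat_centre (a point): centre of the round flat blue mat (150 mm diameter, 1 mm thick, thin white ring near its rim; things slide over its edge freely), lying fixed on the worktop on the left
- spice1_centre (a point): green-capped spice jar, round and upright, 46 mm diameter, 106 mm high (cap 45 mm diameter, top 20 mm), about 0.11 kg; the point is its centre, 53 mm above its foot; z axis up the jar. None if absent
- spice2_centre (a point): grey-white-capped spice jar, round and upright, 44 mm diameter, 109 mm high (cap 44 mm diameter, top 20 mm), about 0.11 kg; the point is its centre, 54.5 mm above its foot; z axis up the jar. None if absent
- spice3_centre (a point): green-capped spice jar, round and upright, 46 mm diameter, 106 mm high (cap 45 mm diameter, top 20 mm), about 0.11 kg; the point is its centre, 53 mm above its foot; z axis up the jar. None if absent
- spice4_centre (a point): grey-white-capped spice jar, round and upright, 44 mm diameter, 109 mm high (cap 44 mm diameter, top 20 mm), about 0.11 kg; the point is its centre, 54.5 mm above its foot; z axis up the jar. None if absent
- spice5_centre (a point): green-capped spice jar, round and upright, 46 mm diameter, 106 mm high (cap 45 mm diameter, top 20 mm), about 0.11 kg; the point is its centre, 53 mm above its foot; z axis up the jar. None if absent
- timer: bystander: red and white round kitchen timer, 62 mm diameter, 43 mm high; origin under its middle
- tin: bystander: small food tin, 57 mm diameter, 72 mm high; origin under its middle
- dish: the same butter dish; origin under its middle

How it is judged:
By the outcome, as a careful person would: the job done as asked, in the order asked, and still so for the second after the job is handed in, with the robot touching nothing.
Of spice1, spice2, spice3, spice4, spice5 only 3 to 4 are there at a start; the rules pass over those that are not, and their reading is None.
At some moment in a run one of dish may be knocked a few centimetres aside while the robot is not near it.
Once in a run the grip may slacken for a moment while it holds something.
It also fails if it takes over 210 s, if anything falls off the work surface, if the arm or the gripper's body presses on something with over 40 N, if the wrist force passes 120 N, or if a joint passes its speed limit or range.

### The arm

A 7-joint arm with a two-finger parallel gripper is mounted at the origin on a cart in front of the work surface, level with it; the furniture and walls round the work are solid. World frame = base frame: x ahead of the robot, y to its left, z up, the work surface at z = 0. Lengths are in m, angles in rad, forces in N, time in s.
With the tool pointing down it reaches from about 0.4 to 0.9 m from the base axis. Payload 5.6 kg.
Tool frame: the origin (TCP) lies on the centre line of the jaws, within the pads' length; the fingertips stand 17 mm ahead of it and the grasp point (between the pads) lies 2 mm behind it (bot.tip_reach is the distance from the TCP to the fingertips, in m); x points along the fingers, z is the direction in which the jaws open and shut, and the axes are right-handed (so a half turn about x gives the same grasp; the last joint's range is limited). The gripper opens to 92 mm and grips with 3 to 60 N. Pads are 20 mm wide; open, the fingers measure 128 mm over their backs; the gripper's body (75 mm by 189 mm) begins 69 mm behind the grasp point.
Start: joints at [1.136, 0.468, -0.012, 1.603, 0.006, 1.071, -0.056], TCP at [0.248, -0.601, 0.232] pointing down, gripper open.
Joint ranges: [-2.53, 2.53], [-0.31, 2.02], [-1.57, 1.55], [0.28, 2.44], [-1.29, 4.43], [0.15, 1.84], [-2.92, 2.92]. Speed limits (rad/s): [2.57, 2.57, 3.14, 3.14, 3.14, 3.14, 3.14].

### API

Orientations are given as a unit quaternion [x, y, z, w].
In Python, from rig import bot, cams gives the robot as it stands. The module is installed in compiled form; this text tells all that it offers.
- The arm moves only by the shell command python3 -m crank 'ROWS'. ROWS is JSON, a list of rows, each an object with "dp": the shift along the tool's x, y, z in mm, a list of three; "turn": the turn, a rotation vector about the tool's x, y, z in degrees, a list of three; "grip": the finger opening in mm, from 0 to 91.9. In form: [{"dp": [x, y, z], "turn": [ax, ay, az], "grip": grip}, ...]. A call has exactly 10 rows; each row is the pose to reach, as a shift and turn from the pose commanded when the call began, along the tool's axes at that moment; what a row does not reach only later rows make up. A row lasts 1/10 s, in which the tool goes at most 50 mm and 8.59 degrees, less where a joint would pass 70% of its speed; a pose out of reach is approached as far as the arm can. A call with a gripper value outside its range is refused whole. The fingers move at their own pace and stop on an object; the grip force is fixed at half the most. Time passes only in rows, so rows that repeat a pose let the fingers close, or fill a call up. It gives the time, the measured TCP pose, the force and the opening at its end, in the units of the state.
- bot.observe(): the state, without advancing time (a new reading comes with each control period).
- cams.snapshot(name): name is "side" or "top"; returns the picture (480x640x3 uint8, blue, green, red); there is no depth.
- cams.camera_model(name): a dict with "intrinsics" (3x3 intrinsics, pixels), "dist_coeffs" ([k1, k2, p1, p2, k3] as OpenCV has them; the pictures are not rectified), "R" (3x3) and "t" (3): a world point X has camera coordinates R X + t. Camera axes: x right, y down, z forward; pixel columns grow to the right and rows downward; lengths in m; the calibration is good to about 2 mm. A picture is of the moment at which its call begins. camera_model takes no time and is no camera call.
- bot.job_done(): hands the job in, once; it reports no verdict.
The state is a dict: "clock": time; "joint_pos": joint angles; "dq": joint speeds; "joint_efforts": joint torques, N m; "tcp_pos": TCP position; "tool_rot": TCP orientation; "ft_force": force on the tool from outside, world axes, zero at the start; "ft_torque": the same for the moment, N m; "opening": finger opening in m.
Only numpy, scipy, OpenCV 4.12 (cv2) and the standard library are available. Lean on these libraries where they do the work, as an engineer would, in place of code of your own. Each camera call takes 0.05 s, during which the arm holds its last target. There are 200 camera calls.

## Working session

There is one attempt and no reset: what is moved stays moved. The work goes in short steps, Python scripts to look and compute and a shell command to move; the robot and the scene stay as the last step left them, time stands still between calls to the robot, and variables do not carry over. Pictures are saved under pics/ and viewed, about 12 in all and at most 16, crops included, and the job is handed in when it is done.

```bash
mkdir -p pics
cat > h.py <<'E'
import numpy as np, cv2
from rig import bot, cams
from scipy.spatial.transform import Rotation as R
def ray(n,u,v):
    m=cams.camera_model(n);K=np.array(m["intrinsics"]);d=np.array(m["dist_coeffs"])
    p=cv2.undistortPoints(np.array([[[u,v]]],float),K,d)[0,0]
    Rm=np.array(m["R"]);t=np.array(m["t"])
    return -Rm.T@t, Rm.T@np.array([p[0],p[1],1.])
def onz(n,u,v,z):
    c,d=ray(n,u,v);return c+d*(z-c[2])/d[2]
def two(a,b):
    # a=(u,v) top, b=(u,v) side -> closest point, gap
    c1,d1=ray("top",*a);c2,d2=ray("side",*b);d1/=np.linalg.norm(d1);d2/=np.linalg.norm(d2)
    s=np.linalg.lstsq(np.c_[d1,-d2],c2-c1,rcond=None)[0]
    p,q=c1+s[0]*d1,c2+s[1]*d2;return (p+q)/2,np.linalg.norm(p-q)
def proj(n,X):
    m=cams.camera_model(n);return cv2.projectPoints(np.array([X],float),cv2.Rodrigues(np.array(m["R"]))[0],np.array(m["t"]),np.array(m["intrinsics"]),np.array(m["dist_coeffs"]))[0][0,0]
def rel(target):
    s=bot.observe();return R.from_quat(s["tool_rot"]).inv().apply(np.array(target)-s["tcp_pos"])*1000
E
python3 - <<'E'
from h import *
for n in("top","side"):
    cv2.imwrite(f"pics/{n}0.png",cams.snapshot(n)); m=cams.camera_model(n);print(n,-np.array(m["R"]).T@np.array(m["t"]))
s=bot.observe();print(s["clock"],s["tcp_pos"],R.from_quat(s["tool_rot"]).as_matrix().round(3),s["opening"])
E
```

```text
top [ 0.29291969 -0.04330895  1.44439607]
side [0.18353906 1.25903699 0.80455993]
0.1 [ 0.24793769 -0.60034401  0.23075491] [[-0.001  0.924  0.382]
 [ 0.001  0.382 -0.924]
 [-1.    -0.    -0.002]] 0.09152049022372233
```

View pics/top0.png

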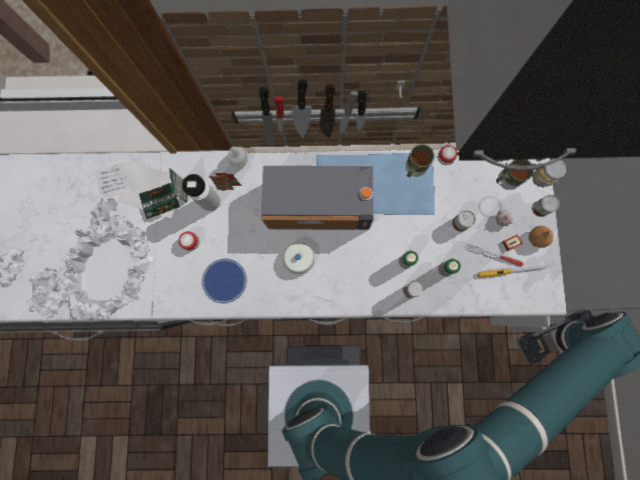

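View pics/side0.png

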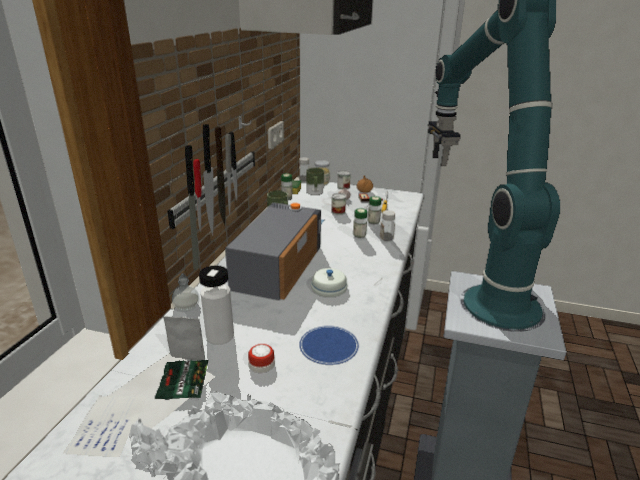

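The top view shows the dish at (298,258), mat at (224,281), caddy front at v≈225, button at (366,194), and loose jars at (410,259), (452,267) and (414,290). The side view agrees. I'll zoom in on the jar area and localise everything.

Run:
```python
from h import *
t=cv2.imread("pics/top0.png");s=cv2.imread("pics/side0.png")
a=cv2.resize(t[140:310,370:570],None,fx=4,fy=3.5,interpolation=cv2.INTER_CUBIC)[:300*2]
b=cv2.resize(s[150:270,220:430],None,fx=3.8,fy=3.8,interpolation=cv2.INTER_CUBIC)
cv2.imwrite("pics/zt.png",cv2.resize(t[140:300,370:570],None,fx=3.7,fy=3.7,interpolation=cv2.INTER_CUBIC));cv2.imwrite("pics/zs.png",b)
def blobs(im,lo,hi,mn=15):
    h=cv2.cvtColor(im,cv2.COLOR_BGR2HSV);m=cv2.inRange(h,lo,hi)
    n,l,st,c=cv2.connectedComponentsWithStats(m);return [(c[i].round(1),st[i]) for i in range(1,n) if st[i,4]>=mn]
for nm,im in(("top",t),("side",s)):
    print(nm,"orange");[print(*x) for x in blobs(im,(5,170,150),(15,255,255))]
    print("blue");[print(*x) for x in blobs(im,(105,120,40),(125,255,255),8)]
    print("green");[print(*x) for x in blobs(im,(50,100,20),(85,255,160),10) if nm=="top" and x[0][0]<480 or 330<x[0][0]<400]
for n,(u,v),z in (("dishknob",(297,258),.061),("g1",(410,258.5),.106),("g2",(452,266.5),.106),("w",(414,289.5),.109),("w?",(465,220),.08),("btn",(366,194),.158),("mat",(224,281),.001),("cadFR",(372,229.5),.144),("cadFL",(264,226),.144),):
    print(n,onz("top",u,v,z).round(3))
```

```text
top orange
[365.8 192.5] [362 189   9   8  57]
blue
[223.7 280.6] [206 262  37  38 804]
green
[148.6 208.1] [145 206   8   5  20]
[407.2 259.4] [404 252  11  13  32]
[448.8 267.4] [446 260  10  13  40]
side orange
[295. 205.] [291 204   9   3  23]
blue
[328.7 344.4] [ 303  328   53   34 1393]
green
[374.6 201.6] [369 198  12   8  60]
[360.7 214.3] [355 210  12   8  66]
dishknob [0.491 0.064 0.061]
g1 [ 0.479 -0.289  0.106]
g2 [ 0.452 -0.415  0.106]
w [ 0.383 -0.296  0.109]
w? [ 0.603 -0.473  0.08 ]
btn [ 0.672 -0.155  0.158]
mat [0.426 0.312 0.001]
cadFR [ 0.564 -0.171  0.144]
cadFL [0.58  0.159 0.144]
```

View pics/zt.png

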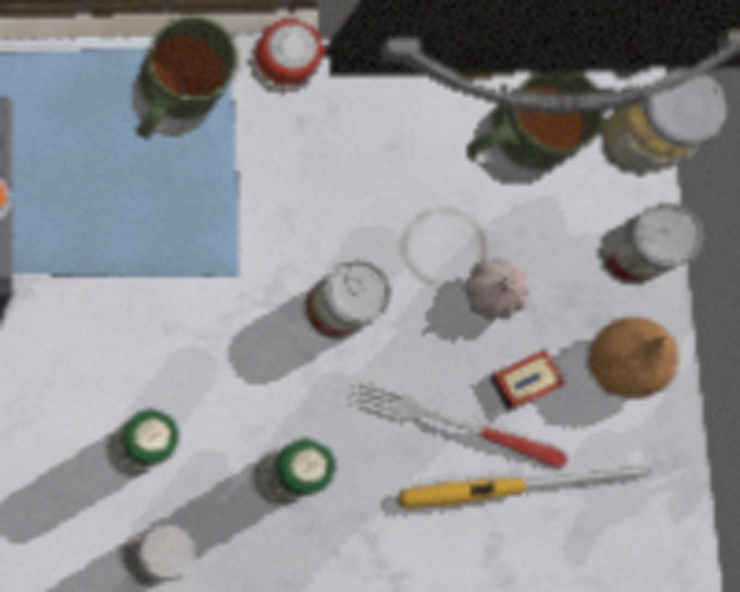

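View pics/zs.png

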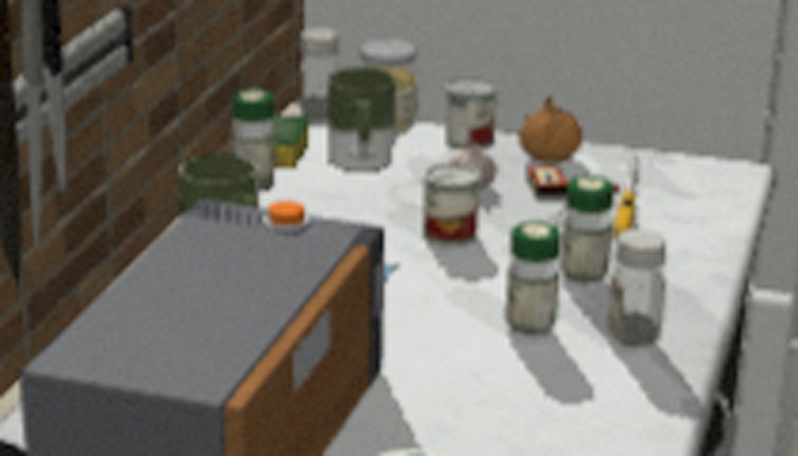

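Three loose jars (two green, one grey-white). The tin is at top-view (465,220), the timer is the red one at (188,241), and the other jars are in the corner. Next I'll triangulate.

Run:
```python
from h import *
for n,a,b in (("g1",(411.1,257.8),(361.3,210.3)),("g2",(452.7,265.9),(375.3,198.7)),("w",(415.1,288.9),(389,213.2)),("knob",(297,258),(329.5,271.5)),("btn",(366,193),(295.3,204.3)),("tin",(466.5,219),(339,196))):
    p,g=two(a,b);print(n,p.round(4),round(g,4))
print("mat",onz("top",223.7,280.6,.001),onz("side",328.7,344.4,.001))
t=cv2.imread("pics/top0.png");
z1=cv2.resize(t[155:295,195:395],None,fx=4,fy=4,interpolation=cv2.INTER_CUBIC);cv2.imwrite("pics/zc.png",z1)
for X in ([.491,.064,.061],):print(proj("top",X),proj("side",X))
print(rel([.491,.064,.2]))
```

```text
g1 [ 0.4793 -0.2918  0.1083] 0.0023
g2 [ 0.453  -0.4177  0.1057] 0.002
w [ 0.3833 -0.2996  0.1076] 0.0032
knob [0.4927 0.0644 0.0605] 0.0026
btn [ 0.6742 -0.1546  0.16  ] 0.0004
tin [ 0.6072 -0.4804  0.0719] 0.0025
mat [0.42733907 0.31350134 0.001     ] [0.42664102 0.31095723 0.001     ]
[297.02938325 258.12053054] [330.54419569 271.4923899 ]
[  31.50009291  478.29344384 -521.17294409]
```

View pics/zc.png

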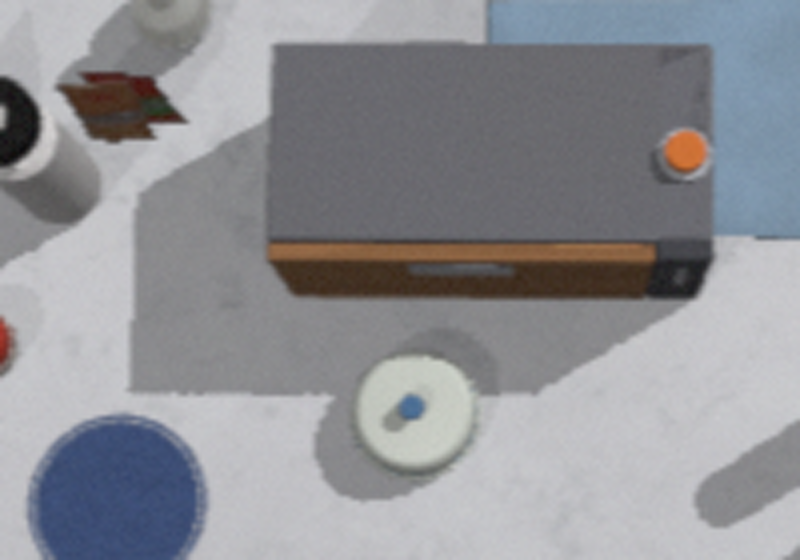

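```bash
python3 - <<'E'
from h import *
a=onz("top",195+268/4,155+256/4,.144);b=onz("top",195+654/4,155+260/4,.144)
print(a,b,np.linalg.norm(a-b),np.degrees(np.arctan2(a[0]-b[0],a[1]-b[1])),(a+b)/2)
print(two((298,256.75),(329.5,271.5)))
print(rel([.494,.062,.2]))
E
python3 -m crank '[{"dp":[-20,40,-40],"turn":[0,0,0],"grip":34},{"dp":[-20,80,-80],"turn":[4,0,0],"grip":34},{"dp":[-20,110,-115],"turn":[7.8,0,0],"grip":34},{"dp":[-20,140,-150],"turn":[7.8,0,0],"grip":34},{"dp":[-20,170,-185],"turn":[7.8,0,0],"grip":34},{"dp":[-20,200,-220],"turn":[7.8,0,0],"grip":34},{"dp":[-20,230,-250],"turn":[7.8,0,0],"grip":34},{"dp":[-10,260,-280],"turn":[7.8,0,0],"grip":34},{"dp":[0,300,-320],"turn":[7.8,0,0],"grip":34},{"dp":[0,330,-360],"turn":[7.8,0,0],"grip":34}]'
python3 -c "
from h import *
print(rel([.494,.062,.15]))"
```

```text
[0.6020282  0.16529685 0.144     ] [ 0.59413967 -0.13069217  0.144     ] 0.2960941176443402 1.526651853962204 [0.59808393 0.01730234 0.144     ]
(array([0.49535432, 0.0609871 , 0.05854087]), np.float64(0.0008223029802056077))
[  31.49524579  480.30261247 -518.17908072]
clock: 1.1
tcp_pos: [0.4138, -0.1473, 0.2309]
tool_rot: [0.432, 0.56, -0.433, 0.559]
ft_force: [1.0, 0.7, -0.1]
opening: 0.0342
[  80.89694992  130.49682931 -182.24151213]
```

```bash
python3 -m crank '[{"dp":[0,25,-35],"turn":[0,0,0],"grip":34},{"dp":[5,50,-70],"turn":[0,0,0],"grip":34},{"dp":[20,75,-105],"turn":[0,0,0],"grip":34},{"dp":[40,100,-140],"turn":[0,0,0],"grip":34},{"dp":[60,120,-170],"turn":[0,0,0],"grip":34},{"dp":[80,130,-182],"turn":[0,0,0],"grip":34},{"dp":[81,130,-182],"turn":[0,0,0],"grip":34},{"dp":[81,130,-182],"turn":[0,0,0],"grip":34},{"dp":[81,130,-182],"turn":[0,0,0],"grip":34},{"dp":[81,130,-182],"turn":[0,0,0],"grip":34}]'
python3 - <<'E'
from h import *
print(rel([.495,.061,.067]))
for n in("top","side"):
    cv2.imwrite(f"pics/{n}1.png",cams.snapshot(n))
t=cv2.imread("pics/top1.png")[160:310,190:390];s=cv2.imread("pics/side1.png")[200:350,240:440]
cv2.imwrite("pics/c1.png",np.hstack([cv2.resize(x,(400,300),interpolation=cv2.INTER_CUBIC) for x in(t,s)]))
E
```

```text
clock: 2.1
tcp_pos: [0.4939, 0.0586, 0.1517]
tool_rot: [0.433, 0.559, -0.433, 0.56]
ft_force: [0.1, -0.2, -0.1]
opening: 0.0338
[84.69826054  1.52821934 -2.18536485]
```

View pics/c1.png

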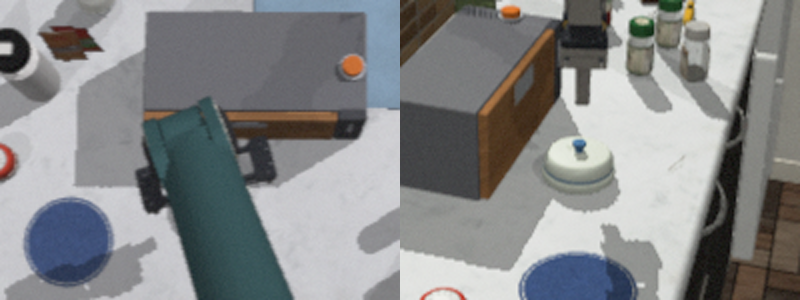

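```bash
python3 -m crank '[{"dp":[25,1,-2],"turn":[0,0,0],"grip":34},{"dp":[50,1,-2],"turn":[0,0,0],"grip":34},{"dp":[70,1,-2],"turn":[0,0,0],"grip":34},{"dp":[76,1,-2],"turn":[0,0,0],"grip":34},{"dp":[80,1,-2],"turn":[0,0,0],"grip":34},{"dp":[83,1,-2],"turn":[0,0,0],"grip":34},{"dp":[84,1,-2],"turn":[0,0,0],"grip":34},{"dp":[84,1,-2],"turn":[0,0,0],"grip":24},{"dp":[84,1,-2],"turn":[0,0,0],"grip":24},{"dp":[84,1,-2],"turn":[0,0,0],"grip":24}]'
python3 - <<'E'
from h import *
print(rel([.427,.312,.067]))
t=cams.snapshot("side")[220:320,270:390];cv2.imwrite("pics/c2.png",cv2.resize(t,(720,600),interpolation=cv2.INTER_CUBIC))
E
```

```text
clock: 3.2
tcp_pos: [0.4944, 0.062, 0.0672]
tool_rot: [0.432, 0.559, -0.432, 0.56]
ft_force: [0.5, -0.3, -0.2]
opening: 0.0241
[ 7.14638125e-02 -2.03833119e+00 -2.58966041e+02]
```

View pics/c2.png

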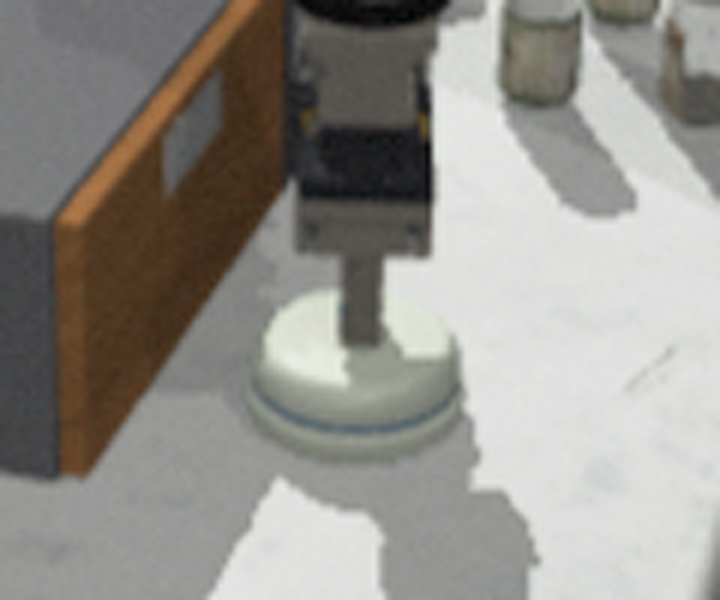

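Knob is between the fingers. Slide the dish.

```bash
python3 -m crank '[{"dp":[0,0,-4],"turn":[0,0,0],"grip":24},{"dp":[0,0,-9],"turn":[0,0,0],"grip":24},{"dp":[0,0,-15],"turn":[0,0,0],"grip":24},{"dp":[0,0,-22],"turn":[0,0,0],"grip":24},{"dp":[0,0,-30],"turn":[0,0,0],"grip":24},{"dp":[0,0,-38],"turn":[0,0,0],"grip":24},{"dp":[0,0,-46],"turn":[0,0,0],"grip":24},{"dp":[0,0,-54],"turn":[0,0,0],"grip":24},{"dp":[0,0,-60],"turn":[0,0,0],"grip":24},{"dp":[0,0,-64],"turn":[0,0,0],"grip":24}]'
python3 - <<'E'
from h import *
t=cams.snapshot("side")[220:370,240:440];u=cams.snapshot("top")[160:310,190:390];cv2.imwrite("pics/c3.png",np.hstack([cv2.resize(x,(400,300),interpolation=cv2.INTER_CUBIC) for x in(u,t)]))
E
```

```text
clock: 4.25
tcp_pos: [0.4781, 0.1234, 0.0669]
tool_rot: [0.432, 0.559, -0.433, 0.56]
ft_force: [1.1, -5.1, 3.1]
opening: 0.0241
```

View pics/c3.png

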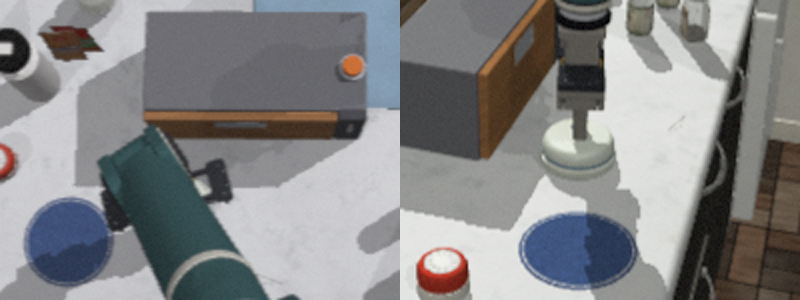

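```bash
python3 -m crank '[{"dp":[0,0,-6],"turn":[0,0,0],"grip":24},{"dp":[0,0,-14],"turn":[0,0,0],"grip":24},{"dp":[0,0,-24],"turn":[0,0,0],"grip":24},{"dp":[0,0,-34],"turn":[0,0,0],"grip":24},{"dp":[0,0,-44],"turn":[0,0,0],"grip":24},{"dp":[0,0,-54],"turn":[0,0,0],"grip":24},{"dp":[0,0,-64],"turn":[0,0,0],"grip":24},{"dp":[0,0,-74],"turn":[0,0,0],"grip":24},{"dp":[0,0,-84],"turn":[0,0,0],"grip":24},{"dp":[0,0,-94],"turn":[0,0,0],"grip":24}]'
python3 -m crank '[{"dp":[0,0,-10],"turn":[0,0,0],"grip":24},{"dp":[0,0,-20],"turn":[0,0,0],"grip":24},{"dp":[0,0,-30],"turn":[0,0,0],"grip":24},{"dp":[0,-1,-40],"turn":[0,0,0],"grip":24},{"dp":[0,-1,-50],"turn":[0,0,0],"grip":24},{"dp":[0,-1,-60],"turn":[0,0,0],"grip":24},{"dp":[0,-1,-70],"turn":[0,0,0],"grip":24},{"dp":[0,-2,-80],"turn":[0,0,0],"grip":24},{"dp":[0,-2,-90],"turn":[0,0,0],"grip":24},{"dp":[0,-2,-97],"turn":[0,0,0],"grip":24}]'
python3 -m crank '[{"dp":[0,0,-3],"turn":[0,0,0],"grip":24},{"dp":[0,0,-4],"turn":[0,0,0],"grip":24},{"dp":[0,0,-4],"turn":[0,0,0],"grip":34},{"dp":[0,0,-1],"turn":[0,0,0],"grip":40},{"dp":[0,0,-1],"turn":[0,0,0],"grip":40},{"dp":[-20,0,-1],"turn":[0,0,0],"grip":40},{"dp":[-50,0,-1],"turn":[0,0,0],"grip":40},{"dp":[-90,0,-1],"turn":[0,0,0],"grip":40},{"dp":[-130,0,-1],"turn":[0,0,0],"grip":40},{"dp":[-170,0,-1],"turn":[0,0,0],"grip":40}]'
python3 - <<'E'
from h import *
t=cams.snapshot("side")[240:390,240:440];u=cams.snapshot("top")[160:310,190:390];cv2.imwrite("pics/c4.png",np.hstack([cv2.resize(x,(400,300),interpolation=cv2.INTER_CUBIC) for x in(u,t)]))
print(rel([.675,-.155,.26]))
E
```

```text
clock: 5.35
tcp_pos: [0.4543, 0.2137, 0.0668]
tool_rot: [0.432, 0.559, -0.433, 0.56]
ft_force: [1.6, -6.3, 4.3]
opening: 0.024
clock: 6.35
tcp_pos: [0.4276, 0.307, 0.0667]
tool_rot: [0.431, 0.559, -0.433, 0.56]
ft_force: [2.2, -7.7, 6.0]
opening: 0.0241
clock: 7.35
tcp_pos: [0.4267, 0.3096, 0.2381]
tool_rot: [0.432, 0.56, -0.432, 0.559]
ft_force: [0.6, 0.9, -0.8]
opening: 0.0403
[-18.69168636 119.55913301 513.80993872]
```

View pics/c4.png

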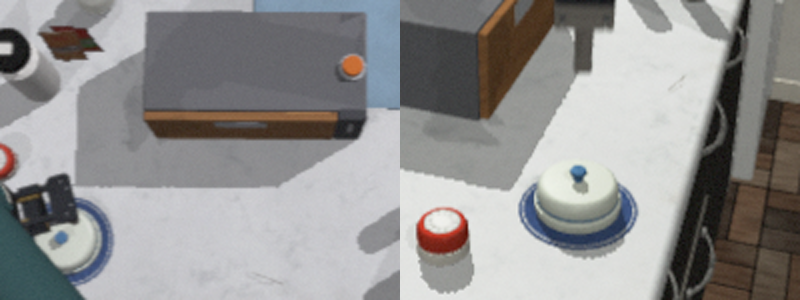

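```bash
python3 - <<'E'
from h import *
print(two((220.5,279),(329,326)))
E
python3 -m crank '[{"dp":[-15,10,40],"turn":[4,0,0],"grip":5},{"dp":[-20,20,85],"turn":[8,0,0],"grip":5},{"dp":[-20,30,130],"turn":[12,0,0],"grip":5},{"dp":[-20,40,175],"turn":[16,0,0],"grip":5},{"dp":[-20,50,220],"turn":[16,0,0],"grip":5},{"dp":[-20,60,265],"turn":[16,0,0],"grip":5},{"dp":[-20,75,310],"turn":[16,0,0],"grip":0},{"dp":[-20,85,355],"turn":[16,0,0],"grip":0},{"dp":[-20,95,400],"turn":[16,0,0],"grip":0},{"dp":[-20,105,445],"turn":[16,0,0],"grip":0}]'
python3 -c "
from h import *
print(rel([.675,-.155,.205]))"
```

```text
(array([0.42743595, 0.31002236, 0.05741661]), np.float64(0.0001684709034325308))
clock: 8.45
tcp_pos: [0.6418, -0.096, 0.2555]
tool_rot: [-0.506, -0.495, 0.506, -0.494]
ft_force: [0.6, 0.6, 0.4]
opening: 0.0005
[50.41998626 34.66904229 58.24222845]
```

Dish is within 2–3 mm of the mat centre. Press the button.

```bash
python3 -m crank '[{"dp":[10,15,25],"turn":[0,0,0],"grip":0},{"dp":[30,30,50],"turn":[0,0,0],"grip":0},{"dp":[50,35,58],"turn":[0,0,0],"grip":0},{"dp":[65,35,58],"turn":[0,0,0],"grip":0},{"dp":[75,35,58],"turn":[0,0,0],"grip":0},{"dp":[82,35,58],"turn":[0,0,0],"grip":0},{"dp":[87,35,58],"turn":[0,0,0],"grip":0},{"dp":[89,35,58],"turn":[0,0,0],"grip":0},{"dp":[89,35,58],"turn":[0,0,0],"grip":0},{"dp":[40,35,58],"turn":[0,0,0],"grip":0}]'
python3 - <<'E'
from h import *
print(rel([.48,-.29,.21]))
t=cams.snapshot("side")[180:330,220:420];u=cams.snapshot("top")[160:310,240:440];cv2.imwrite("pics/c5.png",np.hstack([cv2.resize(x,(400,300),interpolation=cv2.INTER_CUBIC) for x in(u,t)]))
E
```

```text
clock: 9.45
tcp_pos: [0.6715, -0.1529, 0.2108]
tool_rot: [-0.503, -0.498, 0.508, -0.491]
ft_force: [1.1, -1.0, 0.5]
opening: 0.0003
[   2.79248355 -188.24967906  141.48547042]
```

View pics/c5.png

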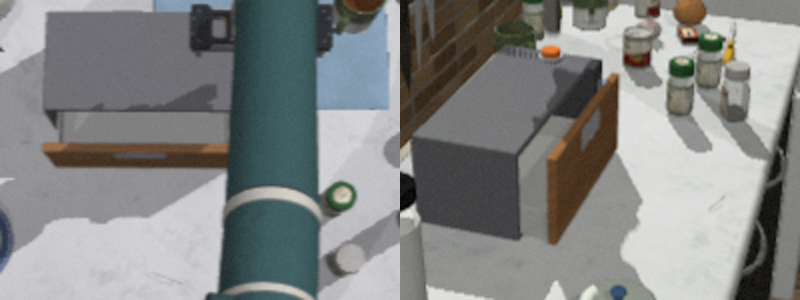

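```bash
python3 -m crank '[{"dp":[0,-38,28],"turn":[0,0,0],"grip":80},{"dp":[0,-76,56],"turn":[0,0,0],"grip":80},{"dp":[0,-114,85],"turn":[0,0,0],"grip":80},{"dp":[0,-152,115],"turn":[0,0,0],"grip":80},{"dp":[2,-180,135],"turn":[0,0,0],"grip":80},{"dp":[2,-188,141],"turn":[0,0,0],"grip":80},{"dp":[2,-188,141],"turn":[0,0,0],"grip":80},{"dp":[20,-188,141],"turn":[0,0,0],"grip":80},{"dp":[40,-188,141],"turn":[0,0,0],"grip":80},{"dp":[60,-188,141],"turn":[0,0,0],"grip":80}]'
python3 - <<'E'
from h import *
print(rel([.479,-.292,.083]))
u=cams.snapshot("top");s=cams.snapshot("side");cv2.imwrite("pics/top6.png",u);cv2.imwrite("pics/side6.png",s)
cv2.imwrite("pics/c6.png",np.hstack([cv2.resize(x,(400,300),interpolation=cv2.INTER_CUBIC) for x in(u[160:310,240:440],s[150:300,260:460])]))
E
```

```text
clock: 10.55
tcp_pos: [0.4864, -0.2885, 0.1566]
tool_rot: [0.506, 0.494, -0.504, 0.496]
ft_force: [1.0, 0.1, -0.4]
opening: 0.0778
[73.57428984 -7.5014314   3.61448278]
```

View pics/c6.png

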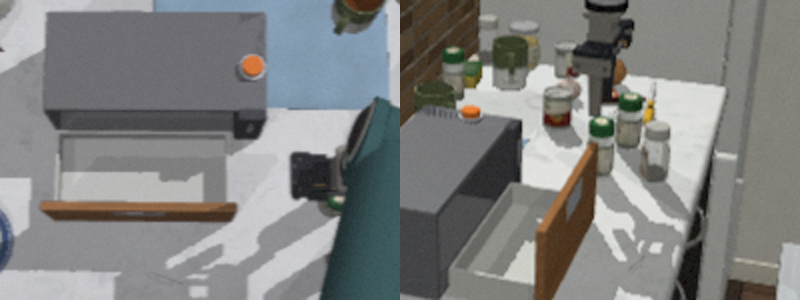

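```bash
python3 -m crank '[{"dp":[5,-7,3],"turn":[0,0,0],"grip":80},{"dp":[10,-8,3],"turn":[0,0,0],"grip":80},{"dp":[30,-8,3],"turn":[0,0,0],"grip":80},{"dp":[50,-8,3],"turn":[0,0,0],"grip":80},{"dp":[66,-8,3],"turn":[0,0,0],"grip":80},{"dp":[73,-8,3],"turn":[0,0,0],"grip":80},{"dp":[73,-8,3],"turn":[0,0,0],"grip":80},{"dp":[73,-8,3],"turn":[0,0,0],"grip":60},{"dp":[73,-8,3],"turn":[0,0,0],"grip":40},{"dp":[73,-8,3],"turn":[0,0,0],"grip":30}]'
python3 -m crank '[{"dp":[0,0,0],"turn":[0,0,0],"grip":30},{"dp":[0,0,0],"turn":[0,0,0],"grip":30},{"dp":[0,0,0],"turn":[0,0,0],"grip":30},{"dp":[-5,0,0],"turn":[0,0,0],"grip":30},{"dp":[-20,0,0],"turn":[0,0,0],"grip":30},{"dp":[-45,0,0],"turn":[0,0,0],"grip":30},{"dp":[-80,0,0],"turn":[0,0,0],"grip":30},{"dp":[-115,0,0],"turn":[0,0,0],"grip":30},{"dp":[-150,0,0],"turn":[0,0,0],"grip":30},{"dp":[-185,0,0],"turn":[0,0,0],"grip":30}]'
python3 - <<'E'
from h import *
a=onz("top",261,262,.144);b=onz("top",358.5,264,.144);print(a,b)
y=(a-b);y[2]=0;y/=np.linalg.norm(y);x=np.array([y[1],-y[0],0]);c=(a+b)/2;c[2]=0
print("yaw",np.degrees(np.arctan2(x[1],x[0])))
# that edge is the outer top edge of front; floor centre 77mm further
f=c+.077*x;print("floor",f)
for d in(-.088,0,.088):print(d,(f+y*d).round(4))
print(rel(f-y*.088+[0,0,.265]))
E
```

```text
clock: 11.65
tcp_pos: [0.4762, -0.2932, 0.0846]
tool_rot: [0.506, 0.493, -0.506, 0.495]
ft_force: [0.3, -0.8, -0.8]
opening: 0.0581
clock: 12.65
tcp_pos: [0.4754, -0.2927, 0.2713]
tool_rot: [0.506, 0.494, -0.506, 0.494]
ft_force: [0.9, -1.0, -1.5]
opening: 0.045
[0.4687916  0.16657883 0.144     ] [ 0.45876625 -0.12725235  0.144     ]
yaw -1.95414140673839
floor [0.54073414 0.01703757 0.        ]
-0.088 [ 0.5377 -0.0709  0.    ]
0 [0.5407 0.017  0.    ]
0.088 [0.5437 0.105  0.    ]
[   6.26607958   57.05193151 -223.18836597]
```

```bash
python3 -m crank '[{"dp":[0,8,-20],"turn":[0,0,0],"grip":30},{"dp":[0,16,-55],"turn":[0,0,0],"grip":30},{"dp":[0,25,-95],"turn":[0,0,0],"grip":30},{"dp":[0,35,-135],"turn":[0,0,0],"grip":30},{"dp":[0,45,-175],"turn":[0,0,0],"grip":30},{"dp":[2,52,-205],"turn":[0,0,0],"grip":30},{"dp":[5,54,-220],"turn":[0,0,0],"grip":30},{"dp":[6,55,-223],"turn":[0,0,0],"grip":30},{"dp":[6,55,-223],"turn":[0,0,0],"grip":30},{"dp":[6,55,-223],"turn":[0,0,0],"grip":30}]'
python3 - <<'E'
from h import *
print(rel([.5365,-.071,.098]), bot.observe()["opening"])
u=cams.snapshot("top");s=cams.snapshot("side")
cv2.imwrite("pics/c7.png",np.hstack([cv2.resize(x,(400,300),interpolation=cv2.INTER_CUBIC) for x in(u[160:310,240:440],s[120:270,220:420])]))
E
```

```text
clock: 13.65
tcp_pos: [0.5358, -0.0728, 0.2631]
tool_rot: [-0.506, -0.493, 0.507, -0.494]
ft_force: [-0.3, 0.3, -0.8]
opening: 0.0449
[165.10122872   0.68032186  -1.97506859] 0.0448746889145993
```

View pics/c7.png

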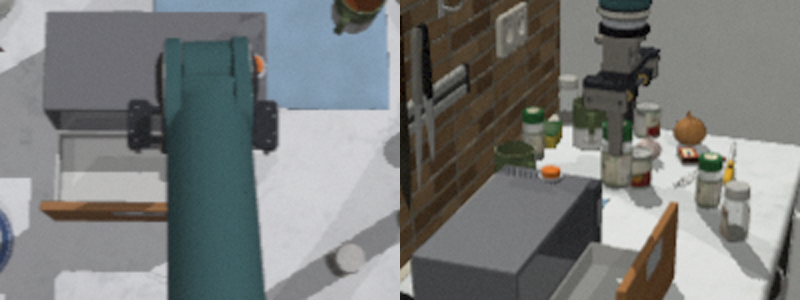

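Jar is held upright above the tray (seen at side crop (617,165)). Lower and release.

```bash
python3 -m crank '[{"dp":[15,0,-1],"turn":[0,0,0],"grip":30},{"dp":[40,0,-1],"turn":[0,0,0],"grip":30},{"dp":[65,0,-1],"turn":[0,0,0],"grip":30},{"dp":[90,0,-1],"turn":[0,0,0],"grip":30},{"dp":[115,0,-1],"turn":[0,0,0],"grip":30},{"dp":[135,0,-1],"turn":[0,0,0],"grip":30},{"dp":[150,0,-1],"turn":[0,0,0],"grip":30},{"dp":[160,0,-1],"turn":[0,0,0],"grip":30},{"dp":[164,0,-1],"turn":[0,0,0],"grip":30},{"dp":[165,0,-1],"turn":[0,0,0],"grip":30}]'
python3 -m crank '[{"dp":[1,0,0],"turn":[0,0,0],"grip":30},{"dp":[1,0,0],"turn":[0,0,0],"grip":30},{"dp":[1,0,0],"turn":[0,0,0],"grip":50},{"dp":[1,0,0],"turn":[0,0,0],"grip":60},{"dp":[1,0,0],"turn":[0,0,0],"grip":62},{"dp":[-5,0,0],"turn":[0,0,0],"grip":62},{"dp":[-25,0,0],"turn":[0,0,0],"grip":62},{"dp":[-55,0,0],"turn":[0,0,0],"grip":62},{"dp":[-90,0,0],"turn":[0,0,0],"grip":62},{"dp":[-110,0,0],"turn":[0,0,0],"grip":62}]'
python3 -c "
from h import *
print(rel([.453,-.418,.21]))"
```

```text
clock: 14.75
tcp_pos: [0.5365, -0.0708, 0.0981]
tool_rot: [0.506, 0.494, -0.506, 0.494]
ft_force: [0.7, -1.7, 2.6]
opening: 0.0449
clock: 15.75
tcp_pos: [0.5371, -0.0701, 0.2107]
tool_rot: [0.507, 0.493, -0.505, 0.495]
ft_force: [0.3, -0.4, 0.1]
opening: 0.062
[  0.55853356 -75.88687517 349.73097502]
```

```bash
python3 -m crank '[{"dp":[0,-9,40],"turn":[0,0,0],"grip":80},{"dp":[0,-18,85],"turn":[0,0,0],"grip":80},{"dp":[0,-28,130],"turn":[0,0,0],"grip":80},{"dp":[0,-38,175],"turn":[0,0,0],"grip":80},{"dp":[0,-48,220],"turn":[0,0,0],"grip":80},{"dp":[0,-58,265],"turn":[0,0,0],"grip":80},{"dp":[0,-68,310],"turn":[0,0,0],"grip":80},{"dp":[0,-75,340],"turn":[0,0,0],"grip":80},{"dp":[0,-76,350],"turn":[0,0,0],"grip":80},{"dp":[20,-76,350],"turn":[0,0,0],"grip":80}]'
python3 - <<'E'
from h import *
print(rel([.453,-.418,.083]))
u=cams.snapshot("top");s=cams.snapshot("side")
cv2.imwrite("pics/c8.png",np.hstack([cv2.resize(x,(400,300),interpolation=cv2.INTER_CUBIC) for x in(u[160:310,240:440],s[150:300,260:460])]))
E
```

```text
clock: 16.75
tcp_pos: [0.4526, -0.421, 0.1901]
tool_rot: [0.507, 0.491, -0.506, 0.495]
ft_force: [-0.1, 0.1, -0.0]
opening: 0.0801
[107.08158127  -0.11807056  -3.42082866]
```

View pics/c8.png

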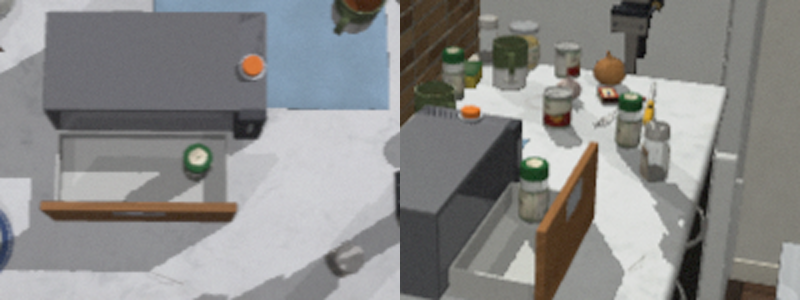

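First jar stands well in the tray. Grasp the second.

```bash
python3 -m crank '[{"dp":[20,0,-2],"turn":[0,0,0],"grip":80},{"dp":[45,0,-3],"turn":[0,0,0],"grip":80},{"dp":[70,0,-3],"turn":[0,0,0],"grip":80},{"dp":[92,0,-3],"turn":[0,0,0],"grip":80},{"dp":[104,0,-3],"turn":[0,0,0],"grip":80},{"dp":[107,0,-3],"turn":[0,0,0],"grip":80},{"dp":[107,0,-3],"turn":[0,0,0],"grip":60},{"dp":[107,0,-3],"turn":[0,0,0],"grip":40},{"dp":[107,0,-3],"turn":[0,0,0],"grip":30},{"dp":[107,0,-3],"turn":[0,0,0],"grip":30}]'
python3 -m crank '[{"dp":[0,0,0],"turn":[0,0,0],"grip":30},{"dp":[0,0,0],"turn":[0,0,0],"grip":30},{"dp":[0,0,0],"turn":[0,0,0],"grip":30},{"dp":[-5,0,0],"turn":[0,0,0],"grip":30},{"dp":[-20,0,0],"turn":[0,0,0],"grip":30},{"dp":[-45,0,0],"turn":[0,0,0],"grip":30},{"dp":[-80,0,0],"turn":[0,0,0],"grip":30},{"dp":[-115,0,0],"turn":[0,0,0],"grip":30},{"dp":[-150,0,0],"turn":[0,0,0],"grip":30},{"dp":[-185,0,0],"turn":[0,0,0],"grip":30}]'
python3 -c "
from h import *
print(rel([.538,.017,.265]))"
```

```text
clock: 17.85
tcp_pos: [0.4522, -0.416, 0.0817]
tool_rot: [-0.506, -0.493, 0.506, -0.495]
ft_force: [0.6, -0.7, 0.5]
opening: 0.0503
clock: 18.85
tcp_pos: [0.4515, -0.4149, 0.268]
tool_rot: [0.506, 0.494, -0.506, 0.494]
ft_force: [0.7, -0.7, -1.1]
opening: 0.046
[   3.06998932   76.33459642 -433.76809479]
```

```bash
python3 -m crank '[{"dp":[0,3,-20],"turn":[0,0,0],"grip":30},{"dp":[0,10,-60],"turn":[0,0,0],"grip":30},{"dp":[0,18,-105],"turn":[0,0,0],"grip":30},{"dp":[0,26,-150],"turn":[0,0,0],"grip":30},{"dp":[0,34,-195],"turn":[0,0,0],"grip":30},{"dp":[0,42,-240],"turn":[0,0,0],"grip":30},{"dp":[0,50,-285],"turn":[0,0,0],"grip":30},{"dp":[0,58,-330],"turn":[0,0,0],"grip":30},{"dp":[0,66,-375],"turn":[0,0,0],"grip":30},{"dp":[2,72,-410],"turn":[0,0,0],"grip":30}]'
python3 -m crank '[{"dp":[0,3,-18],"turn":[0,0,0],"grip":30},{"dp":[1,4,-24],"turn":[0,0,0],"grip":30},{"dp":[1,4,-24],"turn":[0,0,0],"grip":30},{"dp":[1,4,-24],"turn":[0,0,0],"grip":30},{"dp":[20,4,-24],"turn":[0,0,0],"grip":30},{"dp":[45,4,-24],"turn":[0,0,0],"grip":30},{"dp":[70,4,-24],"turn":[0,0,0],"grip":30},{"dp":[95,4,-24],"turn":[0,0,0],"grip":30},{"dp":[115,4,-24],"turn":[0,0,0],"grip":30},{"dp":[125,4,-24],"turn":[0,0,0],"grip":30}]'
python3 -c "
from h import *
print(rel([.538,.017,.098]))"
```

```text
clock: 19.85
tcp_pos: [0.5335, -0.0039, 0.265]
tool_rot: [0.506, 0.494, -0.505, 0.495]
ft_force: [0.7, -0.3, -2.1]
opening: 0.046
clock: 20.85
tcp_pos: [0.5369, 0.0146, 0.137]
tool_rot: [-0.506, -0.494, 0.508, -0.493]
ft_force: [0.2, -0.1, -0.9]
opening: 0.0457
[39.02042845  1.11296884 -2.44422953]
```

```bash
python3 -m crank '[{"dp":[10,0,0],"turn":[0,0,0],"grip":30},{"dp":[20,0,0],"turn":[0,0,0],"grip":30},{"dp":[30,0,0],"turn":[0,0,0],"grip":30},{"dp":[35,0,0],"turn":[0,0,0],"grip":30},{"dp":[38,0,0],"turn":[0,0,0],"grip":30},{"dp":[39,0,0],"turn":[0,0,0],"grip":30},{"dp":[40,0,0],"turn":[0,0,0],"grip":30},{"dp":[40,0,0],"turn":[0,0,0],"grip":30},{"dp":[40,0,0],"turn":[0,0,0],"grip":30},{"dp":[40,0,0],"turn":[0,0,0],"grip":30}]'
python3 -m crank '[{"dp":[0,0,0],"turn":[0,0,0],"grip":50},{"dp":[0,0,0],"turn":[0,0,0],"grip":60},{"dp":[0,0,0],"turn":[0,0,0],"grip":62},{"dp":[-5,0,0],"turn":[0,0,0],"grip":62},{"dp":[-20,0,0],"turn":[0,0,0],"grip":62},{"dp":[-45,0,0],"turn":[0,0,0],"grip":62},{"dp":[-80,0,0],"turn":[0,0,0],"grip":62},{"dp":[-110,0,0],"turn":[0,0,0],"grip":62},{"dp":[-115,0,0],"turn":[0,0,0],"grip":62},{"dp":[-115,0,0],"turn":[0,0,0],"grip":62}]'
python3 -c "
from h import *
print(rel([.3835,-.299,.21]))"
```

```text
clock: 21.85
tcp_pos: [0.5382, 0.0167, 0.099]
tool_rot: [0.506, 0.494, -0.506, 0.494]
ft_force: [-0.1, 0.0, -1.7]
opening: 0.0457
clock: 22.85
tcp_pos: [0.5386, 0.0167, 0.2148]
tool_rot: [0.506, 0.493, -0.505, 0.495]
ft_force: [0.1, -0.7, 0.3]
opening: 0.0617
[   4.5397641  -147.52087615  319.32126947]
```

```bash
python3 -m crank '[{"dp":[0,-20,40],"turn":[0,0,0],"grip":80},{"dp":[0,-38,80],"turn":[0,0,0],"grip":80},{"dp":[0,-56,120],"turn":[0,0,0],"grip":80},{"dp":[0,-74,160],"turn":[0,0,0],"grip":80},{"dp":[0,-92,200],"turn":[0,0,0],"grip":80},{"dp":[0,-110,240],"turn":[0,0,0],"grip":80},{"dp":[0,-128,280],"turn":[0,0,0],"grip":80},{"dp":[0,-144,310],"turn":[0,0,0],"grip":80},{"dp":[0,-147,319],"turn":[0,0,0],"grip":80},{"dp":[4,-147,319],"turn":[0,0,0],"grip":80}]'
python3 - <<'E'
from h import *
print(rel([.383,-.299,.086]))
u=cams.snapshot("top");s=cams.snapshot("side")
cv2.imwrite("pics/c9.png",np.hstack([cv2.resize(x,(400,300),interpolation=cv2.INTER_CUBIC) for x in(u[170:320,240:440],s[150:300,260:460])]))
h=cv2.cvtColor(u,cv2.COLOR_BGR2HSV)
E
```

```text
clock: 23.85
tcp_pos: [0.3827, -0.2995, 0.2088]
tool_rot: [-0.506, -0.494, 0.507, -0.493]
ft_force: [0.8, 0.0, -0.3]
opening: 0.08
[122.76825276   0.45444978  -0.45802113]
```

View pics/c9.png

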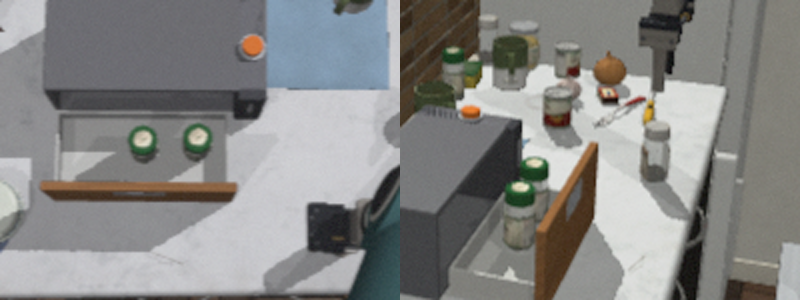

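Both jars are upright in the tray. But the dish's white edge at top-view ≈(248,275) suggests it has been knocked off-centre. I'll grasp the third jar and measure the dish numerically.

```bash
python3 -m crank '[{"dp":[20,0,0],"turn":[0,0,0],"grip":80},{"dp":[45,0,0],"turn":[0,0,0],"grip":80},{"dp":[70,0,0],"turn":[0,0,0],"grip":80},{"dp":[95,0,0],"turn":[0,0,0],"grip":80},{"dp":[115,0,0],"turn":[0,0,0],"grip":80},{"dp":[122,0,0],"turn":[0,0,0],"grip":80},{"dp":[122,0,0],"turn":[0,0,0],"grip":60},{"dp":[122,0,0],"turn":[0,0,0],"grip":40},{"dp":[122,0,0],"turn":[0,0,0],"grip":30},{"dp":[122,0,0],"turn":[0,0,0],"grip":30}]'
python3 -m crank '[{"dp":[0,0,0],"turn":[0,0,0],"grip":30},{"dp":[0,0,0],"turn":[0,0,0],"grip":30},{"dp":[0,0,0],"turn":[0,0,0],"grip":30},{"dp":[-5,0,0],"turn":[0,0,0],"grip":30},{"dp":[-20,0,0],"turn":[0,0,0],"grip":30},{"dp":[-45,0,0],"turn":[0,0,0],"grip":30},{"dp":[-80,0,0],"turn":[0,0,0],"grip":30},{"dp":[-115,0,0],"turn":[0,0,0],"grip":30},{"dp":[-150,0,0],"turn":[0,0,0],"grip":30},{"dp":[-185,0,0],"turn":[0,0,0],"grip":30}]'
cat > dish.py <<'E'
from h import *
P={}
for n in("top","side"):
    im=cams.snapshot(n);h=cv2.cvtColor(im,cv2.COLOR_BGR2HSV)
    m=cv2.inRange(h,(100,110,40),(125,255,255))
    k,l,st,c=cv2.connectedComponentsWithStats(m)
    for i in range(1,k):
        x,y,w,hh,A=st[i]
        if A>=8 and (180<c[i][0]<320 if n=="top" else 280<c[i][0]<380): print(n,c[i].round(1),st[i])
    cv2.imwrite(f"pics/d_{n}.png",im)
E
python3 dish.py; python3 -c "
from h import *
print(rel([.541,.105,.265]))"
```

```text
clock: 24.95
tcp_pos: [0.3841, -0.2991, 0.0887]
tool_rot: [0.506, 0.493, -0.506, 0.495]
ft_force: [-0.1, -0.2, -0.6]
opening: 0.0503
clock: 25.95
tcp_pos: [0.3829, -0.2981, 0.2739]
tool_rot: [-0.506, -0.494, 0.506, -0.494]
ft_force: [0.4, -0.1, -1.7]
opening: 0.048
top [216.  284.1] [205 262  34  38 514]
top [232.2 273.6] [230 272   5   4  14]
side [327.3 316.4] [325 314   6   7  29]
side [329.5 350. ] [303 334  53  28 811]
[  11.25281962  145.85198117 -408.49917071]
```

```bash
python3 -m crank '[{"dp":[0,0,0],"turn":[0,0,0],"grip":30},{"dp":[0,0,0],"turn":[0,0,0],"grip":30},{"dp":[0,0,0],"turn":[0,0,0],"grip":30},{"dp":[0,0,0],"turn":[0,0,0],"grip":30},{"dp":[0,0,0],"turn":[0,0,0],"grip":30},{"dp":[0,0,0],"turn":[0,0,0],"grip":30},{"dp":[0,0,0],"turn":[0,0,0],"grip":30},{"dp":[0,0,0],"turn":[0,0,0],"grip":30},{"dp":[0,0,0],"turn":[0,0,0],"grip":30},{"dp":[0,0,0],"turn":[0,0,0],"grip":30}]'
python3 - <<'E'
from h import *
print(two((232.2,273.6),(327.3,316.4)))
u=cams.snapshot("top");s=cams.snapshot("side")
cv2.imwrite("pics/c10.png",np.hstack([cv2.resize(x,(400,300),interpolation=cv2.INTER_CUBIC) for x in(u[200:320,370:530],s[120:240,330:490])]))
p=bot.observe()["tcp_pos"];print(p,proj("side",p),proj("side",p-[0,0,.0865]))
E
```

```text
clock: 27.05
tcp_pos: [0.3836, -0.2987, 0.2728]
tool_rot: [-0.506, -0.494, 0.506, -0.494]
ft_force: [0.1, -0.2, -1.1]
opening: 0.0483
(array([0.44330257, 0.27270242, 0.05705609]), np.float64(0.0019300111292631674))
[ 0.3835449  -0.29869069  0.2727803 ] [392.40721819 167.67468029] [390.27023828 192.05062441]
```

View pics/c10.png

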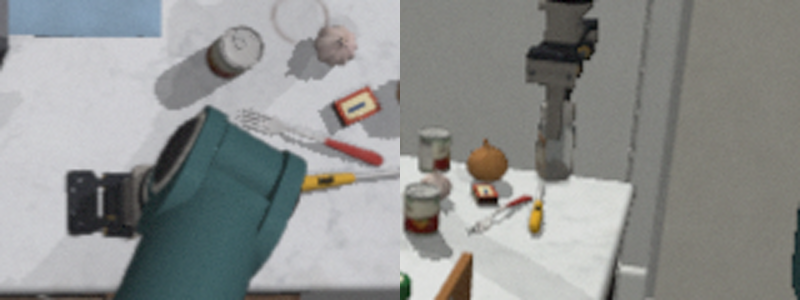

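Third jar is held, foot at the expected height. Carry it over.

```bash
python3 -m crank '[{"dp":[0,6,-15],"turn":[0,0,0],"grip":30},{"dp":[0,20,-55],"turn":[0,0,0],"grip":30},{"dp":[0,36,-97],"turn":[0,0,0],"grip":30},{"dp":[0,52,-139],"turn":[0,0,0],"grip":30},{"dp":[0,68,-181],"turn":[0,0,0],"grip":30},{"dp":[0,84,-223],"turn":[0,0,0],"grip":30},{"dp":[0,100,-265],"turn":[0,0,0],"grip":30},{"dp":[0,116,-307],"turn":[0,0,0],"grip":30},{"dp":[0,130,-349],"turn":[0,0,0],"grip":30},{"dp":[0,140,-385],"turn":[0,0,0],"grip":30}]'
python3 -m crank '[{"dp":[0,4,-17],"turn":[0,0,0],"grip":30},{"dp":[0,5,-22],"turn":[0,0,0],"grip":30},{"dp":[0,5,-22],"turn":[0,0,0],"grip":30},{"dp":[0,5,-22],"turn":[0,0,0],"grip":30},{"dp":[20,5,-22],"turn":[0,0,0],"grip":30},{"dp":[45,5,-22],"turn":[0,0,0],"grip":30},{"dp":[70,5,-22],"turn":[0,0,0],"grip":30},{"dp":[95,5,-22],"turn":[0,0,0],"grip":30},{"dp":[120,5,-22],"turn":[0,0,0],"grip":30},{"dp":[130,5,-22],"turn":[0,0,0],"grip":30}]'
python3 -c "
from h import *
print(rel([.540,.105,.102]))"
```

```text
clock: 28.15
tcp_pos: [0.5332, 0.0853, 0.2728]
tool_rot: [0.506, 0.494, -0.505, 0.494]
ft_force: [0.4, -0.9, -1.1]
opening: 0.048
clock: 29.15
tcp_pos: [0.5368, 0.1024, 0.1407]
tool_rot: [-0.505, -0.494, 0.508, -0.493]
ft_force: [-0.2, -0.6, -0.9]
opening: 0.0481
[38.68052658  3.22425297 -2.74963235]
```

```bash
python3 -m crank '[{"dp":[10,1,-1],"turn":[0,0,0],"grip":30},{"dp":[20,2,-1],"turn":[0,0,0],"grip":30},{"dp":[28,2,-1],"turn":[0,0,0],"grip":30},{"dp":[32,2,-1],"turn":[0,0,0],"grip":30},{"dp":[35,2,-1],"turn":[0,0,0],"grip":30},{"dp":[37,2,-1],"turn":[0,0,0],"grip":30},{"dp":[38,2,-1],"turn":[0,0,0],"grip":30},{"dp":[39,2,-1],"turn":[0,0,0],"grip":30},{"dp":[39,2,-1],"turn":[0,0,0],"grip":30},{"dp":[39,2,-1],"turn":[0,0,0],"grip":30}]'
```

```text
clock: 30.15
tcp_pos: [0.5402, 0.1057, 0.1039]
tool_rot: [0.506, 0.494, -0.506, 0.494]
ft_force: [-0.2, 0.2, -1.4]
opening: 0.0479
```

```bash
python3 -m crank '[{"dp":[1,0,0],"turn":[0,0,0],"grip":30},{"dp":[1,0,0],"turn":[0,0,0],"grip":30},{"dp":[2,0,0],"turn":[0,0,0],"grip":30},{"dp":[2,0,0],"turn":[0,0,0],"grip":30},{"dp":[3,0,0],"turn":[0,0,0],"grip":30},{"dp":[3,0,0],"turn":[0,0,0],"grip":30},{"dp":[3,0,0],"turn":[0,0,0],"grip":30},{"dp":[3,0,0],"turn":[0,0,0],"grip":30},{"dp":[3,0,0],"turn":[0,0,0],"grip":30},{"dp":[3,0,0],"turn":[0,0,0],"grip":30}]'
```

```text
clock: 31.15
tcp_pos: [0.5415, 0.1055, 0.1025]
tool_rot: [0.507, 0.493, -0.505, 0.495]
ft_force: [-2.2, -1.6, 11.5]
opening: 0.048
```

```bash
python3 -m crank '[{"dp":[-1,0,0],"turn":[0,0,0],"grip":30},{"dp":[-2,0,0],"turn":[0,0,0],"grip":50},{"dp":[-2,0,0],"turn":[0,0,0],"grip":54},{"dp":[-2,0,0],"turn":[0,0,0],"grip":58},{"dp":[-2,0,0],"turn":[0,0,0],"grip":62},{"dp":[-7,0,0],"turn":[0,0,0],"grip":62},{"dp":[-25,0,0],"turn":[0,0,0],"grip":62},{"dp":[-60,0,0],"turn":[0,0,0],"grip":62},{"dp":[-100,0,0],"turn":[0,0,0],"grip":62},{"dp":[-115,0,0],"turn":[0,0,0],"grip":62}]'
python3 dish.py
python3 -c "
from h import *
print(rel([.4435,.273,.2]))
s=cams.snapshot('side');u=cams.snapshot('top')
cv2.imwrite('pics/c11.png',np.hstack([cv2.resize(x,(400,500),interpolation=cv2.INTER_CUBIC) for x in(u[200:325,190:290],s[180:380,270:430])]))"
```

```text
clock: 32.15
tcp_pos: [0.5419, 0.1065, 0.2197]
tool_rot: [0.508, 0.493, -0.504, 0.495]
ft_force: [0.8, -0.7, 0.2]
opening: 0.062
top [216.1 283.9] [205 262  32  38 486]
top [232.1 273.6] [230 272   5   4  13]
side [327.3 316.1] [325 313   6   8  29]
side [329.6 350. ] [303 335  53  27 813]
[  17.77324845 -102.07061579 -164.52808428]
```

```bash
python3 -m crank '[{"dp":[0,-15,-25],"turn":[-6,0,0],"grip":34},{"dp":[0,-32,-55],"turn":[-12,0,0],"grip":34},{"dp":[0,-55,-90],"turn":[-18,0,0],"grip":34},{"dp":[0,-80,-130],"turn":[-23,0,0],"grip":34},{"dp":[10,-98,-160],"turn":[-23,0,0],"grip":34},{"dp":[18,-102,-164],"turn":[-23,0,0],"grip":34},{"dp":[40,-102,-164],"turn":[-23,0,0],"grip":34},{"dp":[65,-102,-164],"turn":[-23,0,0],"grip":34},{"dp":[80,-102,-164],"turn":[-23,0,0],"grip":34},{"dp":[90,-102,-164],"turn":[-23,0,0],"grip":34}]'
python3 -c "
from h import *
print(rel([.4435,.273,.067]),rel([.427,.312,.067]))"
```

```text
clock: 33.35
tcp_pos: [0.4412, 0.2708, 0.1233]
tool_rot: [0.396, 0.585, -0.399, 0.584]
ft_force: [-0.0, 0.1, 0.8]
opening: 0.0337
[56.29971798  3.12110115 -1.22582863] [ 56.28365336   2.13866344 -43.5612105 ]
```

```bash
python3 -m crank '[{"dp":[5,3,-1],"turn":[0,0,0],"grip":34},{"dp":[15,3,-1],"turn":[0,0,0],"grip":34},{"dp":[30,3,-1],"turn":[0,0,0],"grip":34},{"dp":[42,3,-1],"turn":[0,0,0],"grip":34},{"dp":[50,3,-1],"turn":[0,0,0],"grip":34},{"dp":[54,3,-1],"turn":[0,0,0],"grip":34},{"dp":[56,3,-1],"turn":[0,0,0],"grip":34},{"dp":[56,3,-1],"turn":[0,0,0],"grip":24},{"dp":[56,3,-1],"turn":[0,0,0],"grip":24},{"dp":[56,3,-1],"turn":[0,0,0],"grip":24}]'
python3 -m crank '[{"dp":[0,0,-4],"turn":[0,0,0],"grip":24},{"dp":[0,0,-8],"turn":[0,0,0],"grip":24},{"dp":[0,0,-13],"turn":[0,0,0],"grip":24},{"dp":[0,0,-18],"turn":[0,0,0],"grip":24},{"dp":[0,0,-24],"turn":[0,0,0],"grip":24},{"dp":[0,0,-30],"turn":[0,0,0],"grip":24},{"dp":[0,-1,-36],"turn":[0,0,0],"grip":24},{"dp":[0,-1,-41],"turn":[0,0,0],"grip":24},{"dp":[0,-1,-45],"turn":[0,0,0],"grip":24},{"dp":[0,-1,-46],"turn":[0,0,0],"grip":24}]'
python3 -m crank '[{"dp":[0,0,0],"turn":[0,0,0],"grip":24},{"dp":[0,0,0],"turn":[0,0,0],"grip":34},{"dp":[0,0,3],"turn":[0,0,0],"grip":40},{"dp":[0,0,3],"turn":[0,0,0],"grip":40},{"dp":[-20,0,3],"turn":[0,0,0],"grip":40},{"dp":[-60,0,3],"turn":[0,0,0],"grip":40},{"dp":[-100,0,3],"turn":[0,0,0],"grip":40},{"dp":[-130,0,25],"turn":[7,0,0],"grip":10},{"dp":[-150,30,60],"turn":[14,0,0],"grip":0},{"dp":[-150,-10,100],"turn":[21,0,0],"grip":0}]'
python3 dish.py
python3 -c "
from h import *
print(rel([.42,.017,.23]))"
```

```text
clock: 34.35
tcp_pos: [0.4448, 0.2736, 0.0699]
tool_rot: [0.397, 0.585, -0.397, 0.585]
ft_force: [0.5, -1.6, -1.0]
opening: 0.0238
clock: 35.35
tcp_pos: [0.4262, 0.317, 0.0697]
tool_rot: [0.397, 0.585, -0.397, 0.585]
ft_force: [1.0, -4.4, 0.9]
opening: 0.0242
clock: 36.35
tcp_pos: [0.4646, 0.2283, 0.2236]
tool_rot: [0.503, 0.5, -0.494, 0.502]
ft_force: [0.0, -0.1, -0.5]
opening: 0.0179
side [329.8 327.6] [327 325   7   7  34]
side [326.6 351.1] [303 334  53  28 247]
[ -9.76067631 -36.65061786 203.21927191]
```

```bash
python3 -m crank '[{"dp":[0,-8,40],"turn":[0,0,0],"grip":0},{"dp":[0,-16,80],"turn":[0,0,0],"grip":0},{"dp":[0,-24,120],"turn":[0,0,0],"grip":0},{"dp":[0,-32,160],"turn":[0,0,0],"grip":0},{"dp":[0,-38,195],"turn":[0,0,0],"grip":0},{"dp":[0,-38,203],"turn":[0,0,0],"grip":0},{"dp":[0,-38,203],"turn":[0,0,0],"grip":0},{"dp":[0,-38,203],"turn":[0,0,0],"grip":0},{"dp":[0,-38,203],"turn":[0,0,0],"grip":0},{"dp":[0,-38,203],"turn":[0,0,0],"grip":0}]'
python3 dish.py
python3 - <<'E'
from h import *
print(proj("side",[.427,.312,.057]),proj("top",[.427,.312,.057]))
s=bot.observe();print(rel([.42,.017,.122]),R.from_quat(s["tool_rot"]).as_matrix().round(3))
u=cv2.imread("pics/d_top.png");v=cv2.imread("pics/d_side.png")
cv2.imwrite('pics/c12.png',np.hstack([cv2.resize(x,(400,400),interpolation=cv2.INTER_CUBIC) for x in(u[190:330,190:330],v[210:380,240:410])]))
E
```

```text
clock: 37.45
tcp_pos: [0.4212, 0.0239, 0.2197]
tool_rot: [0.497, 0.504, -0.496, 0.503]
ft_force: [0.0, 0.0, 0.1]
opening: 0.0005
top [233.8 277.7] [214 262  30  38 175]
top [218.4 279.6] [217 278   4   4  13]
side [329.8 327.6] [327 325   7   7  36]
side [326.6 351.2] [303 334  53  28 250]
[328.98594704 326.64879005] [219.91019704 279.13006652]
[97.64876661 -1.19610999  6.38910674] [[-0.     1.     0.013]
 [ 0.     0.013 -1.   ]
 [-1.    -0.    -0.   ]]
```

View pics/c12.png

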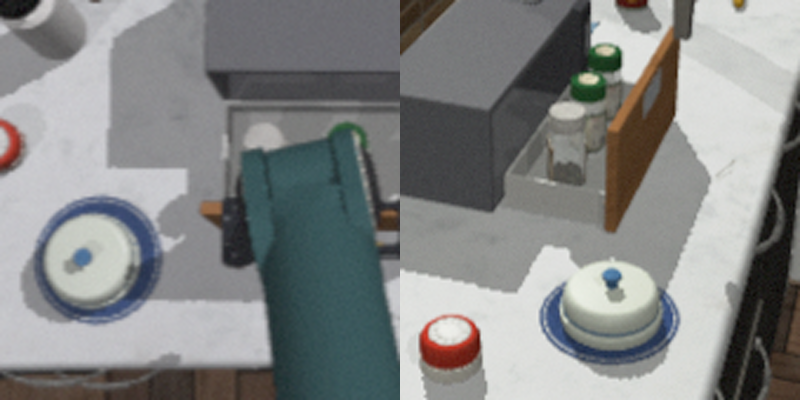

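Dish is wholly on the mat and three jars stand upright in the tray. Lower in front of the push plate and push.

```bash
python3 -m crank '[{"dp":[20,-1,6],"turn":[0,0,0],"grip":0},{"dp":[45,-1,6],"turn":[0,0,0],"grip":0},{"dp":[70,-1,6],"turn":[0,0,0],"grip":0},{"dp":[90,-1,6],"turn":[0,0,0],"grip":0},{"dp":[98,-1,6],"turn":[0,0,0],"grip":0},{"dp":[98,5,6],"turn":[0,0,0],"grip":0},{"dp":[98,11,6],"turn":[0,0,0],"grip":0},{"dp":[98,17,6],"turn":[0,0,0],"grip":0},{"dp":[98,21,6],"turn":[0,0,0],"grip":0},{"dp":[98,24,6],"turn":[0,0,0],"grip":0}]'
python3 -m crank '[{"dp":[0,2,0],"turn":[0,0,0],"grip":0},{"dp":[0,4,0],"turn":[0,0,0],"grip":0},{"dp":[0,6,0],"turn":[0,0,0],"grip":0},{"dp":[0,8,0],"turn":[0,0,0],"grip":0},{"dp":[0,10,0],"turn":[0,0,0],"grip":0},{"dp":[0,12,0],"turn":[0,0,0],"grip":0},{"dp":[0,15,0],"turn":[0,0,0],"grip":0},{"dp":[0,18,1],"turn":[0,0,0],"grip":0},{"dp":[0,21,1],"turn":[0,0,0],"grip":0},{"dp":[0,24,1],"turn":[0,0,0],"grip":0}]'
python3 -m crank '[{"dp":[0,4,0],"turn":[0,0,0],"grip":0},{"dp":[0,8,0],"turn":[0,0,0],"grip":0},{"dp":[0,12,0],"turn":[0,0,0],"grip":0},{"dp":[0,16,0],"turn":[0,0,0],"grip":0},{"dp":[0,20,1],"turn":[0,0,0],"grip":0},{"dp":[0,24,1],"turn":[0,0,0],"grip":0},{"dp":[0,28,1],"turn":[0,0,0],"grip":0},{"dp":[0,32,1],"turn":[0,0,0],"grip":0},{"dp":[0,36,1],"turn":[0,0,0],"grip":0},{"dp":[0,40,1],"turn":[0,0,0],"grip":0}]'
```

```text
clock: 38.55
tcp_pos: [0.4456, 0.0167, 0.1222]
tool_rot: [0.497, 0.503, -0.497, 0.503]
ft_force: [-2.9, -0.4, 2.5]
opening: 0.0003
clock: 39.55
tcp_pos: [0.4692, 0.0163, 0.1216]
tool_rot: [0.497, 0.503, -0.497, 0.503]
ft_force: [-4.4, 0.2, 2.3]
opening: 0.0004
clock: 40.55
tcp_pos: [0.5093, 0.0154, 0.1217]
tool_rot: [0.497, 0.503, -0.497, 0.503]
ft_force: [-5.7, 0.6, 1.3]
opening: 0.0004
```

```bash
python3 -m crank '[{"dp":[0,4,0],"turn":[0,0,0],"grip":0},{"dp":[0,8,0],"turn":[0,0,0],"grip":0},{"dp":[0,12,0],"turn":[0,0,0],"grip":0},{"dp":[0,16,0],"turn":[0,0,0],"grip":0},{"dp":[0,20,1],"turn":[0,0,0],"grip":0},{"dp":[0,24,1],"turn":[0,0,0],"grip":0},{"dp":[0,28,1],"turn":[0,0,0],"grip":0},{"dp":[0,32,1],"turn":[0,0,0],"grip":0},{"dp":[0,35,1],"turn":[0,0,0],"grip":0},{"dp":[0,38,1],"turn":[0,0,0],"grip":0}]'
python3 -m crank '[{"dp":[0,3,0],"turn":[0,0,0],"grip":0},{"dp":[0,6,0],"turn":[0,0,0],"grip":0},{"dp":[0,9,0],"turn":[0,0,0],"grip":0},{"dp":[0,11,0],"turn":[0,0,0],"grip":0},{"dp":[0,13,0],"turn":[0,0,0],"grip":0},{"dp":[0,15,0],"turn":[0,0,0],"grip":0},{"dp":[0,17,0],"turn":[0,0,0],"grip":0},{"dp":[0,19,0],"turn":[0,0,0],"grip":0},{"dp":[0,21,0],"turn":[0,0,0],"grip":0},{"dp":[0,22,0],"turn":[0,0,0],"grip":0}]'
```

```text
clock: 41.55
tcp_pos: [0.5473, 0.0145, 0.1216]
tool_rot: [0.497, 0.503, -0.498, 0.503]
ft_force: [-5.4, -0.4, 2.6]
opening: 0.0004
clock: 42.55
tcp_pos: [0.5683, 0.0141, 0.1216]
tool_rot: [0.496, 0.503, -0.498, 0.502]
ft_force: [-10.0, -1.9, 6.1]
opening: 0.0003
```

```bash
python3 -m crank '[{"dp":[0,1,0],"turn":[0,0,0],"grip":0},{"dp":[0,2,0],"turn":[0,0,0],"grip":0},{"dp":[0,3,0],"turn":[0,0,0],"grip":0},{"dp":[0,4,0],"turn":[0,0,0],"grip":0},{"dp":[0,5,0],"turn":[0,0,0],"grip":0},{"dp":[0,6,0],"turn":[0,0,0],"grip":0},{"dp":[0,7,0],"turn":[0,0,0],"grip":0},{"dp":[0,8,0],"turn":[0,0,0],"grip":0},{"dp":[0,9,0],"turn":[0,0,0],"grip":0},{"dp":[0,10,0],"turn":[0,0,0],"grip":0}]'
```

```text
clock: 43.55
tcp_pos: [0.5785, 0.0139, 0.1217]
tool_rot: [0.497, 0.503, -0.498, 0.502]
ft_force: [-7.1, -2.3, 3.9]
opening: 0.0001
```

```bash
python3 -m crank '[{"dp":[0,1,0],"turn":[0,0,0],"grip":0},{"dp":[0,1,0],"turn":[0,0,0],"grip":0},{"dp":[0,2,0],"turn":[0,0,0],"grip":0},{"dp":[0,2,0],"turn":[0,0,0],"grip":0},{"dp":[0,3,0],"turn":[0,0,0],"grip":0},{"dp":[0,3,0],"turn":[0,0,0],"grip":0},{"dp":[0,4,0],"turn":[0,0,0],"grip":0},{"dp":[0,4,0],"turn":[0,0,0],"grip":0},{"dp":[0,5,0],"turn":[0,0,0],"grip":0},{"dp":[0,5,0],"turn":[0,0,0],"grip":0}]'
```

```text
clock: 44.55
tcp_pos: [0.5847, 0.0138, 0.1217]
tool_rot: [0.497, 0.502, -0.498, 0.503]
ft_force: [-3.5, -2.0, 0.2]
opening: 0.0007
```

```bash
python3 -m crank '[{"dp":[0,0.5,0],"turn":[0,0,0],"grip":0},{"dp":[0,1,0],"turn":[0,0,0],"grip":0},{"dp":[0,1.5,0],"turn":[0,0,0],"grip":0},{"dp":[0,2,0],"turn":[0,0,0],"grip":0},{"dp":[0,2.5,0],"turn":[0,0,0],"grip":0},{"dp":[0,3,0],"turn":[0,0,0],"grip":0},{"dp":[0,3,0],"turn":[0,0,0],"grip":0},{"dp":[0,3,0],"turn":[0,0,0],"grip":0},{"dp":[0,3,0],"turn":[0,0,0],"grip":0},{"dp":[0,3,0],"turn":[0,0,0],"grip":0}]'
```

```text
clock: 45.55
tcp_pos: [0.5868, 0.0145, 0.1216]
tool_rot: [0.497, 0.503, -0.498, 0.503]
ft_force: [-4.5, -3.1, 1.8]
opening: 0.0004
```

```bash
python3 -m crank '[{"dp":[0,0.5,0],"turn":[0,0,0],"grip":0},{"dp":[0,1,0],"turn":[0,0,0],"grip":0},{"dp":[0,1.5,0],"turn":[0,0,0],"grip":0},{"dp":[0,2,0],"turn":[0,0,0],"grip":0},{"dp":[0,2,0],"turn":[0,0,0],"grip":0},{"dp":[0,2,0],"turn":[0,0,0],"grip":0},{"dp":[0,2,0],"turn":[0,0,0],"grip":0},{"dp":[0,2,0],"turn":[0,0,0],"grip":0},{"dp":[0,2,0],"turn":[0,0,0],"grip":0},{"dp":[0,2,0],"turn":[0,0,0],"grip":0}]'
```

```text
clock: 46.55
tcp_pos: [0.5888, 0.0145, 0.1216]
tool_rot: [0.497, 0.503, -0.498, 0.503]
ft_force: [-6.0, -3.6, 2.1]
opening: 0.0007
```

```bash
python3 -m crank '[{"dp":[0,0.5,0],"turn":[0,0,0],"grip":0},{"dp":[0,1,0],"turn":[0,0,0],"grip":0},{"dp":[0,1.5,0],"turn":[0,0,0],"grip":0},{"dp":[0,2,0],"turn":[0,0,0],"grip":0},{"dp":[0,2.5,0],"turn":[0,0,0],"grip":0},{"dp":[0,3,0],"turn":[0,0,0],"grip":0},{"dp":[0,3,0],"turn":[0,0,0],"grip":0},{"dp":[0,3,0],"turn":[0,0,0],"grip":0},{"dp":[0,3,0],"turn":[0,0,0],"grip":0},{"dp":[0,3,0],"turn":[0,0,0],"grip":0}]'
```

```text
clock: 47.55
tcp_pos: [0.5894, 0.0144, 0.1216]
tool_rot: [0.495, 0.504, -0.499, 0.502]
ft_force: [-11.9, -3.3, 8.1]
opening: 0.0003
```

```bash
python3 -m crank '[{"dp":[0,0.5,0],"turn":[0,0,0],"grip":0},{"dp":[0,1,0],"turn":[0,0,0],"grip":0},{"dp":[0,1.5,0],"turn":[0,0,0],"grip":0},{"dp":[0,2,0],"turn":[0,0,0],"grip":0},{"dp":[0,2,0],"turn":[0,0,0],"grip":0},{"dp":[0,2,0],"turn":[0,0,0],"grip":0},{"dp":[0,2,0],"turn":[0,0,0],"grip":0},{"dp":[0,2,0],"turn":[0,0,0],"grip":0},{"dp":[0,2,0],"turn":[0,0,0],"grip":0},{"dp":[0,2,0],"turn":[0,0,0],"grip":0}]'
python3 - <<'E'
from h import *
u=cams.snapshot("top");s=cams.snapshot("side");a=cv2.imread("pics/side0.png");b=cv2.imread("pics/top0.png")
def orange(im,reg):
    h=cv2.cvtColor(im,cv2.COLOR_BGR2HSV);m=cv2.inRange(h,(5,90,60),(20,230,220))
    r=m[reg];ys,xs=np.nonzero(r);return len(xs),xs.mean().round(1)+reg[1].start,ys.mean().round(1)+reg[0].start
r=(slice(210,300),slice(250,325))
print(orange(a,r),orange(s,r))
r=(slice(205,275),slice(255,290))
print(orange(b,r),orange(u,r))
E
```

```text
clock: 48.55
tcp_pos: [0.5895, 0.0144, 0.1216]
tool_rot: [0.494, 0.505, -0.501, 0.501]
ft_force: [-19.2, -4.5, 12.6]
opening: 0.0005
(1641, np.float64(295.3), np.float64(255.3)) (1440, np.float64(292.9), np.float64(257.9))
(321, np.float64(276.9), np.float64(221.5)) (155, np.float64(272.0), np.float64(219.4))
```

Hard stop reached at 19 N. Back off and check that it stays shut.

```bash
python3 -m crank '[{"dp":[0,-3,0],"turn":[0,0,0],"grip":0},{"dp":[0,-6,0],"turn":[0,0,0],"grip":0},{"dp":[0,-8,0],"turn":[0,0,0],"grip":0},{"dp":[0,-11,0],"turn":[0,0,0],"grip":0},{"dp":[0,-14,0],"turn":[0,0,0],"grip":0},{"dp":[0,-18,0],"turn":[0,0,0],"grip":0},{"dp":[0,-24,0],"turn":[0,0,0],"grip":0},{"dp":[0,-32,0],"turn":[0,0,0],"grip":0},{"dp":[0,-42,0],"turn":[0,0,0],"grip":0},{"dp":[0,-55,0],"turn":[0,0,0],"grip":0}]'
python3 -m crank '[{"dp":[-20,-20,0],"turn":[0,0,0],"grip":0},{"dp":[-50,-35,20],"turn":[0,0,0],"grip":0},{"dp":[-80,-45,50],"turn":[0,0,0],"grip":0},{"dp":[-100,-50,90],"turn":[0,0,0],"grip":0},{"dp":[-110,-55,130],"turn":[0,0,0],"grip":0},{"dp":[-110,-60,170],"turn":[0,0,0],"grip":0},{"dp":[-110,-60,210],"turn":[0,0,0],"grip":0},{"dp":[-110,-60,250],"turn":[0,0,0],"grip":0},{"dp":[-110,-60,290],"turn":[0,0,0],"grip":0},{"dp":[-110,-60,290],"turn":[0,0,0],"grip":0}]'
cat > chk.py <<'E'
from h import *
u=cams.snapshot("top");s=cams.snapshot("side");a=cv2.imread("pics/side0.png");b=cv2.imread("pics/top0.png")
def orange(im,reg):
    h=cv2.cvtColor(im,cv2.COLOR_BGR2HSV);m=cv2.inRange(h,(5,90,60),(20,230,220))
    r=m[reg];ys,xs=np.nonzero(r);return len(xs),xs.mean().round(1)+reg[1].start,ys.mean().round(1)+reg[0].start
r=(slice(210,300),slice(250,335));print(orange(a,r),orange(s,r))
r=(slice(205,275),slice(255,370));print(orange(b,r),orange(u,r))
cv2.imwrite("pics/fin_top.png",u);cv2.imwrite("pics/fin_side.png",s)
def red(im,reg):
    h=cv2.cvtColor(im,cv2.COLOR_BGR2HSV);m=cv2.inRange(h,(0,150,100),(6,255,255))|cv2.inRange(h,(172,150,100),(180,255,255))
    ys,xs=np.nonzero(m[reg]);return len(xs),xs.mean().round(1),ys.mean().round(1)
print("timer",[red(x,(slice(340,375),slice(240,285))) for x in(a,s)],"tin diff",cv2.absdiff(a,s)[190:218,328:350].mean(),cv2.absdiff(b,u)[205:235,450:480].mean())
E
python3 chk.py; python3 dish.py
```

```text
clock: 49.65
tcp_pos: [0.5384, 0.0149, 0.1217]
tool_rot: [0.497, 0.503, -0.497, 0.503]
ft_force: [0.1, -0.2, 0.1]
opening: 0.0004
clock: 50.65
tcp_pos: [0.4805, -0.2819, 0.2314]
tool_rot: [0.499, 0.5, -0.5, 0.501]
ft_force: [-0.2, 0.9, 0.1]
opening: 0.0008
(1643, np.float64(295.4), np.float64(255.3)) (1641, np.float64(295.4), np.float64(255.4))
(1108, np.float64(310.8), np.float64(221.8)) (1115, np.float64(310.9), np.float64(221.8))
timer [(235, np.float64(20.2), np.float64(18.7)), (232, np.float64(20.1), np.float64(18.6))] tin diff 9.28517316017316 37.8837037037037
top [234.  278.4] [214 261  30  40 180]
top [218.4 279.8] [217 278   4   5  14]
side [329.8 327.6] [327 325   7   7  34]
side [326.4 351.3] [303 334  53  28 253]
```

```bash
python3 -c "
from h import *
print(two((218.4,279.8),(329.8,327.6)))
bot.job_done()"
```

```text
(array([0.42427717, 0.31641721, 0.05808997]), np.float64(0.0010724055204945947))
the job is handed in; nothing more can be done
```

The job is handed in. The dish is on the mat, the three loose jars are upright in the tray, and the tray is latched shut. It took about 51 s of robot time.

**What I did**
- I slid the dish to the mat with the jaws loosely round its knob, then pressed the orange button, and the tray popped out.
- I stood the three loose jars (two green caps, one grey-white) in the tray.
- The dish had been knocked about 40 mm off centre while I moved the jars. I slid it back before closing the tray.
- I pushed the tray in slowly to its stop, where the measured push force reached about 19 N, then backed off.

**Last checks**
- **Tray:** with the arm clear, its front matches the starting closed picture to within 0.1 px in both views.
- **Dish:** it is about 5 mm from the mat centre, against 20 mm of room. It stood with the mat showing all round it.
- **Jars:** all three were upright in the last picture before the push. They cannot be seen now that the tray is shut.
- **Timer:** unchanged in the side view.
- **Tin:** the final picture comparison disagreed. It differed clearly in the top view and slightly in the side view, and I did not view the final pictures. I put it down to the arm or its shadow: the tin looked unmoved in the earlier views and the arm never worked close to it.

The grey-white jar read 48 mm in the grip instead of about 44 mm. It touched down a few millimetres higher than I expected, at about 11 N, and stood upright once released.

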